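# Offer up the sink splash panel to its hinge and hold it for the pin

## Robot

A 6-joint arm with a two-finger parallel gripper is mounted at the origin on the work surface. World frame = base frame: x ahead of the robot, y to its left, z up, the work surface at z = 0. Lengths are in mm, angles in rad, forces in N, time in s.
With the tool pointing down it reaches from about 400 to 925 mm from the base axis. Payload 12.5 kg.
Tool frame: the origin (TCP) lies midway between the tips of the shut fingers; the grasp point (between the pads) lies 19 mm behind it (env.pinch_z is the distance from the TCP to the grasp point, in mm); z points along the fingers, y is the line along which they close (so a half turn about z gives the same grasp; the last joint's range is limited). The gripper opens to 95 mm and grips with 3 to 60 N. Pads are 20 mm wide; open, the fingers measure 119 mm over their backs; the gripper's body (75 mm by 180 mm) begins 59 mm behind the grasp point.
Start: joints at [-1.216, 0.491, 1.559, -0, 1.092, -0.106], TCP at [277.94, -559.818, 214.661] pointing down, gripper open.
Joint ranges: [-3.1, 3.1], [-0.84, 2.19], [0.05, 2.79], [-1.13, 4.28], [0.06, 2.93], [-2.69, 2.69]. Speed limits (rad/s): [2.22, 2.22, 2.79, 3.14, 3.14, 3.14].

## Interface

Orientations are given as [roll, pitch, yaw] about the fixed x, y, z axes, in that order (R = Rz(yaw) Ry(pitch) Rx(roll)).
In Python, from cell import readout, eyes, job_done, env gives the robot as it stands.
- The arm moves only by the shell command python3 -m jog 'ROWS'. ROWS is a JSON object of lists of equal length, an entry for each row: "dp": the shift along the tool's x, y, z in mm, a list of three; "twist": the turn about the tool's z in degrees; "claw": the closure, from -1 (fully open) to 1 (shut). A call has 1 to 8 rows; each row is the pose to reach, as a shift and turn from the pose commanded when the call began, along the tool's axes at that moment; what a row does not reach only later rows make up. A row lasts 1/12 s, in which the tool goes at most 41.7 mm and 7.16 degrees, less where a joint would pass 70% of its speed; a pose out of reach is approached as far as the arm can. A call with a gripper value outside its range is refused whole. The fingers move at their own pace and stop on an object; the grip force is fixed at half the most. Time passes only in rows, so rows that repeat a pose let the fingers close. It gives the time, the measured TCP pose, the force and the opening at its end, in the units of the state.
- readout.state(): the state, without advancing time (a new reading comes with each control period).
- eyes.read_camera(name): name is "scene" or "top"; returns the picture (420x560x3 uint8, red, green, blue); there is no depth.
- eyes.camera_model(name): a dict with "intrinsics" (3x3 intrinsics, pixels), "R" (3x3) and "t" (3): a world point X has camera coordinates R X + t. Camera axes: x right, y down, z forward; pixel columns grow to the right and rows downward; lengths in mm; the calibration is good to about 2 mm. A picture is of the moment at which its call begins. camera_model takes no time and is no camera call.
- job_done(): hands the job in, once; it reports no verdict.
The state is a dict: "t": time; "joints": joint angles; "qvel": joint speeds; "tau": joint torques, N m; "eef_pos": TCP position; "tcp_rot": TCP orientation; "ft_force": force on the tool from outside, world axes, zero at the start; "moment": the same for the moment, N m; "opening": opening from 0.0 (shut) to 1.0 (fully open).
Only numpy, scipy, OpenCV 4.12 (cv2) and the standard library are available. Lean on these libraries where they do the work, as an engineer would, in place of code of your own. Each camera call takes 0.05 s, during which the arm holds its last target. There are 200 camera calls.

## Task

The white splash panel by the clinic sink has been washed and stands in the drying rack. Lift it out and, keeping it upright, lower the knuckle at its foot into the gap between the two knuckles on the jamb block, feel the sprung pad in the gap give, and press the panel down, without forcing it, until the pad meets its stop, where the three knuckle holes are in line. Finish while still gripping the panel and keeping it pressed home, so that a colleague can slide in the hinge pin; leave the pin, the pill bottle and the two vials alone.

Things in the scene. Friction and masses are not known exactly. Their poses are not given: they have to be found in the camera images.
- panel: Loose white splash panel, about 0.26 kg, standing in the rack. Origin: centre of the hole in the ONE steel knuckle below the middle of its lower edge; y along the hole and the width, x through the thickness, z up. Knuckle: tube 18 mm outside, 10 mm hole, 40 mm long, on a neck 10 mm thick, 38 mm wide. Board 10 mm thick, 150 mm wide, z = 14 to 105 mm. Both faces alike: either way round fits.
- panel_top (a point): Middle of the panel's top edge, 105 mm above its knuckle hole; axes as panel. Here the panel can be pinched across its 10 mm thickness (x) from above.
- rack: Drying rack, fixed. Origin: centre of its underside; x across the slot, y along. Base 90 x 180 x 5 mm; two end posts, 22 mm long, at y = -64 and 64 mm with a 12.4 mm slot, walls to z = 70 mm, open between the posts. The panel's lower edge rests in them at z = 30 mm: its hole is 16 mm, its top edge 121 mm above the counter. Draw it straight up at least 60 mm to clear the rack.
- jamb: Jamb block, fixed: grey block 80 x 170 x 34 mm with a steel hinge leaf on top carrying TWO knuckles (tubes 18 mm outside, 10 mm hole) in line along y, from 23 to 68 mm either side of the middle: the gap is 46 mm. Origin: centre of its underside; y along the hinge line, z up. In the gap two steel guide walls 21 mm apart in x, flared at the top (68 mm above the counter), flank the pad.
- hinge_axis (a point): Point on the jamb block: middle of the line through its two knuckle holes, 60 mm above the counter, y along the hinge line, z up. The panel's origin belongs here, its y along this y (either way round).
- pad_stop (a point): Where the top of the black rubber pad in the gap is when at its solid stop, 51 mm above the counter; then the panel's hole is in line. Free, the pad's top is 6 mm higher. It is sprung: it starts to sink at about 3.6 N and reaches the stop at about 9 N, both including the panel's weight (1.8 to 3.5 N); beyond the stop nothing gives.
- pin: Loose steel hinge pin, 6 mm diameter, 125 mm long, lying along y in a shallow steel tray; origin on its axis near its middle. Leave alone.
- pill_bottle: Loose amber pill bottle with white cap, 38 mm diameter, 75 mm tall, origin at the centre of its underside. Leave alone.
- vial0: Loose small glass vial, 23 mm diameter, 45 mm tall, origin at the centre of its underside. Leave alone.
- vial1: Loose small glass vial, the same as the other. Leave alone.
- tray: Shallow steel tray, fixed, 55 x 150 x 18 mm, in which the pin lies; origin at the centre of its underside.
Not all that is in view belongs to the job. Of the things that look like the panel, the smallest one is meant.

How it is judged:
By the outcome, as a careful person would: the job done as asked, in the order asked, and still so for the second after the job is handed in, while the arm keeps its last pose, push and grip.
It also fails if it takes over 53 s, if anything falls off the work surface, if the arm or the gripper's body presses on something with over 40 N, if the wrist force passes 120 N, or if a joint passes its speed limit or range.

## Working session

There is one attempt and no reset: what is moved stays moved. The work goes in short steps, Python scripts to look and compute and a shell command to move; the robot and the scene stay as the last step left them, time stands still between calls to the robot, and variables do not carry over. Pictures are saved under pics/ and viewed, on a budget of 10 in all, crops included, one or two more only if the job needs it, and the job is handed in when it is done.

```bash
ls; mkdir -p pics; python3 - <<'E'
from cell import readout, eyes, env
import cv2,numpy as np
for n in("scene","top"):
    im=eyes.read_camera(n); cv2.imwrite(f"pics/{n}0.png",im[:,:,::-1]); m=eyes.camera_model(n)
    print(n,{k:np.round(v,3).tolist() for k,v in m.items()}, (-np.array(m["R"]).T@m["t"]).round())
print(readout.state(),env.pinch_z)
E
```

```text
pics
scene {'intrinsics': [[380.769, 0.0, 280.63], [0.0, 380.769, 209.249], [0.0, 0.0, 1.0]], 'R': [[0.563, 0.826, 0.015], [0.494, -0.322, -0.808], [-0.662, 0.462, -0.589]], 't': [-285.063, -149.289, 1146.537]} [ 994. -343.  559.]
top {'intrinsics': [[387.5, 0.0, 278.079], [0.0, 387.5, 207.424], [0.0, 0.0, 1.0]], 'R': [[-0.021, -1.0, -0.013], [-0.987, 0.023, -0.161], [0.161, 0.009, -0.987]], 't': [39.521, 498.169, 993.408]} [ 332.   19. 1061.]
{'t': 0.1, 'joints': array([-1.21561982e+00,  4.91508024e-01,  1.55938560e+00, -3.18036035e-05,
        1.09170970e+00, -1.05590316e-01]), 'qvel': array([ 0.00040154, -0.00181398, -0.00189169, -0.00032391,  0.00037178,
       -0.00130336]), 'tau': array([ 3.37728947e-03, -6.13619614e+01, -2.58605880e+01,  6.93940907e-02,
        4.69999784e-02, -5.91350295e-05]), 'eef_pos': array([ 277.84004108, -559.6062715 ,  214.11575631]), 'tcp_rot': array([-3.14058464e+00, -7.84679044e-05,  4.60781459e-01]), 'ft_force': array([0.1946039 , 0.49242692, 0.01501144]), 'moment': array([-0.00751184,  0.06019331, -0.01258707]), 'opening': 0.9998006905600466} 18.8
```

View pics/scene0.png

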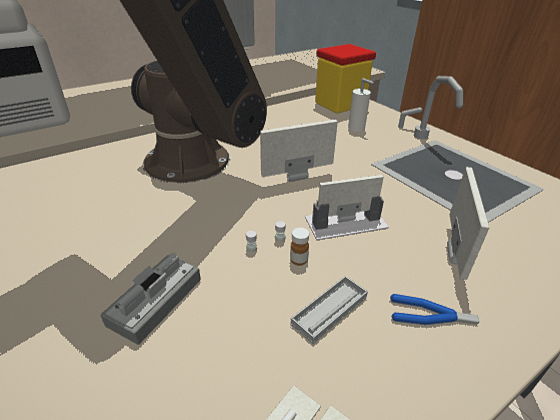

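View pics/top0.png

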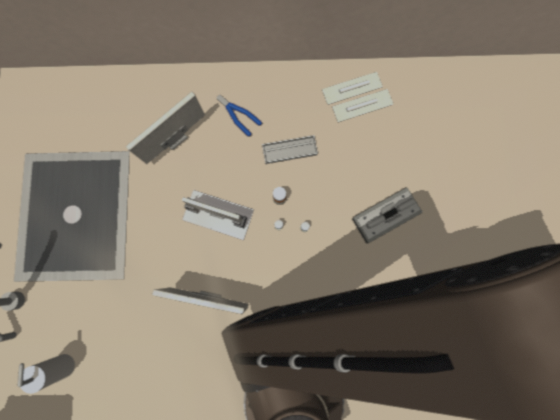

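The scene view shows the small panel in the rack at (348,205) and the jamb at (152,297). In the top view the panel is at (217,210) and the jamb at (387,215). I'll enlarge both.

```bash
python3 - <<'E'
import cv2,numpy as np
s=cv2.imread("pics/scene0.png");t=cv2.imread("pics/top0.png")
c=lambda im,x,y,w=100,h=75:cv2.resize(im[y:y+h,x:x+w],(400,300),interpolation=cv2.INTER_CUBIC)
cv2.imwrite("pics/crop1.png",np.vstack([np.hstack([c(t,170,175),c(t,340,178)]),np.hstack([c(s,300,170),c(s,102,250,108,94)[:300]])]))
E
cat > h.py <<'E'
import numpy as np
from cell import eyes
def ray(n,uv):
    m=eyes.camera_model(n);K,R,t=[np.array(m[k]) for k in("intrinsics","R","t")]
    return -R.T@t, R.T@np.linalg.solve(K,[uv[0],uv[1],1.])
def onz(n,uv,z):
    c,d=ray(n,uv); return c+d*(z-c[2])/d[2]
def proj(n,X):
    m=eyes.camera_model(n);p=np.array(m["intrinsics"])@(np.array(m["R"])@X+m["t"]); return p[:2]/p[2]
def tri(a,b):
    (c1,d1),(c2,d2)=ray("top",a),ray("scene",b)
    s=np.linalg.lstsq(np.c_[d1,-d2],c2-c1,rcond=None)[0]; p,q=c1+s[0]*d1,c2+s[1]*d2
    return (p+q)/2,np.linalg.norm(p-q)
E
```

```text
(no output)
```

View pics/crop1.png

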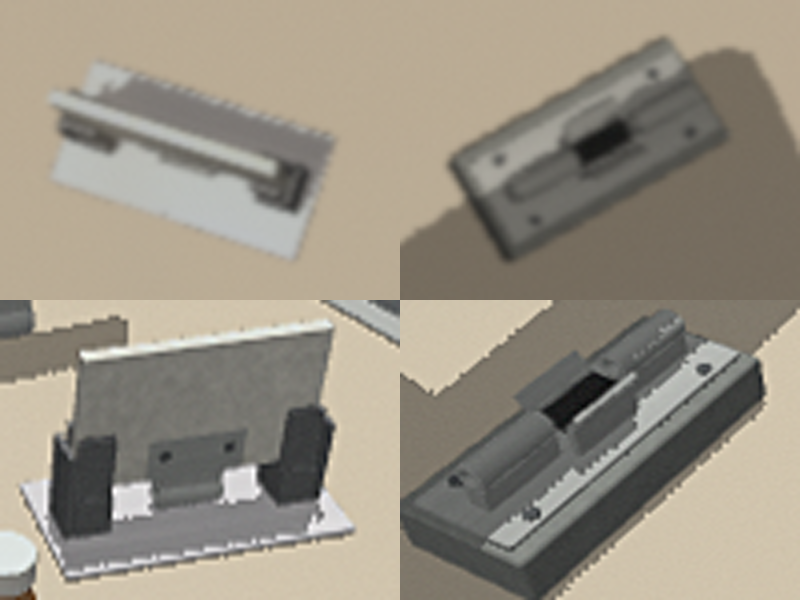

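The crop shows a bright panel top edge from about (183,199.5) to (239,217) in the top view. The jamb's dark pad is at about (391,214), and the block corners are visible.

```bash
python3 - <<'E'
from h import *
import cv2
t=cv2.cvtColor(cv2.imread("pics/top0.png"),cv2.COLOR_BGR2RGB)
f=lambda x0,y0,X,Y:(x0+(X+.5)/4-.5,y0+(Y+.5)/4-.5)
# panel top strip
g=t.min(2).astype(int); 
m=np.zeros(g.shape,np.uint8); m[190:225,178:245]=(t[190:225,178:245].min(2)>185)
n,l,st,ce=cv2.connectedComponentsWithStats(m); print([ (s.tolist(),c.round(1).tolist()) for s,c in zip(st,ce) if s[4]>15])
a,b=f(170,175,52,99),f(170,175,276,168)
A,B=onz("top",a,121),onz("top",b,121); print("panel",A,B,np.linalg.norm(A-B),(A+B)/2,np.degrees(np.arctan2(*(A-B)[1::-1])))
for p,q in((a,f(300,170,80,55)),(b,f(300,170,332,22))): print("tri",tri(p,q))
# jamb
C=[onz("top",f(340,178,*p),34) for p in((50,160),(262,38),(327,132),(108,250))]
print(np.round(C,1)); print([np.linalg.norm(C[i]-C[i-1]).round(1) for i in range(4)],np.mean(C,0))
for p,q in((1,0),(2,3)): d=C[q]-C[p]; print(np.degrees(np.arctan2(d[1],d[0])))
r=t[200:230,375:410]; mb=(r.max(2)<30); ys,xs=np.nonzero(mb); print("pad",len(xs),xs.mean()+375,ys.mean()+200, onz("top",(xs.mean()+375,ys.mean()+200),57))
rect=cv2.minAreaRect(np.c_[xs,ys].astype(np.float32));print(rect)
for n_,uv in(("vial",(279,224)),("vial",(306,226)),("bottle",(280,194)),("pan2",(198,300))): print(n_,onz("top",uv,45 if n_=="vial" else 75).round())
E
```

```text
[([0, 0, 560, 420, 235054], [279.5, 209.5]), ([185, 214, 8, 7, 31], [187.8, 216.6]), ([208, 218, 24, 7, 104], [219.0, 221.9])]
panel [511.35272694 263.63702022 121.        ] [465.13415201 125.10085095 121.        ] 146.04255155440453 [488.24343948 194.36893558 121.        ] 71.55021872836338
tri (array([475.41818813, 203.20760408, 120.28774878]), np.float64(134.33127064966303))
tri (array([510.96361649, 169.37812709, 145.95843527]), np.float64(134.27578848318979))
[[ 467.9 -168.2   34. ]
 [ 547.6 -315.1   34. ]
 [ 482.6 -353.6   34. ]
 [ 407.1 -203.4   34. ]]
[np.float64(70.2), np.float64(167.1), np.float64(75.6), np.float64(168.1)] [ 476.31930634 -260.080876     34.        ]
118.49171656203823
116.66648368514848
pad 45 390.0888888888889 213.0888888888889 [ 474.57788454 -263.47921387   57.        ]
((15.191176414489746, 12.985294342041016), (3.944467544555664, 11.3189058303833), 59.03623962402344)
vial [454.  27.  45.]
vial [447. -44.  45.]
bottle [528.  23.  75.]
pan2 [265. 232.  75.]
```

```bash
python3 - <<'E'
from h import *
import cv2
f=lambda x0,y0,X,Y:(x0+(X+.5)/4-.5,y0+(Y+.5)/4-.5)
a,b=f(170,175,52,99),f(170,175,276,168)
P=[]
for p,q in((a,f(300,170,332,22)),(b,f(300,170,80,55))): P.append(tri(p,q)); print("tri",P[-1])
A,B=P[0][0],P[1][0]; print((A+B)/2, np.linalg.norm(A-B),np.degrees(np.arctan2(*(A-B)[1::-1])))
t=cv2.imread("pics/top0.png",0).astype(int)
for u in range(186,238,6):
    v0=round(199.5+(u-182.5)*17.3/56); print(u,v0-5,t[v0-5:v0+7,u])
p0=np.array([277.8,-559.6]);y=.4608
d=np.array([488,194.4])-p0; x=np.array([np.cos(y),np.sin(y)]);print("tool dx,dy",d@x,d@np.array([x[1],-x[0]]))
E
```

```text
tri (array([514.23055806, 267.07339942, 117.77488195]), np.float64(6.561016511534385))
tri (array([466.04069369, 126.19661501, 119.141226  ]), np.float64(2.158597993480985))
[490.13562588 196.63500721 118.45805398] 148.89727435679723 71.11566942452775
186 196 [168 162 169 184 186 171 131 107 101 108 110  83]
192 197 [184 169 140 160 182 186 171 132 106 101 109 106]
198 199 [126 124 129 160 182 186 171 132 110 102  92  86]
204 201 [123 124 133 163 183 186 171 129 112 127 155 178]
210 203 [122 120 132 166 185 186 169 125 106 113 124 138]
216 205 [122 121 131 166 184 186 170 123 102 105 111 135]
222 207 [122 122 135 172 186 186 167 120 100 105 115 133]
228 209 [124 124 140 170 186 186 166 119  99 125 167 185]
234 210 [121 123 122 135 170 185 183 159 114  92  93 105]
tool dx,dy 523.5527847471517 -581.8870350708139
```

```bash
python3 -m jog '{"dp":[[520,-580,0],[520,-580,0],[520,-580,0],[520,-580,0],[520,-580,0],[520,-580,0],[520,-580,0],[520,-580,0]],"twist":[0,0,0,0,0,0,0,0],"claw":[-1,-1,-1,-1,-1,-1,-1,-1]}'
```

```text
t: 0.77
eef_pos: [366.8, -236.6, 214.6]
tcp_rot: [-3.142, 0.0, 0.46]
ft_force: [1.6, -0.5, 0.6]
opening: 0.998
```

```bash
python3 -m jog '{"dp":[[300,-332,0],[300,-332,0],[300,-332,0],[300,-332,0],[300,-332,0],[300,-332,0],[300,-332,0],[300,-332,0]],"twist":[-44.6,-44.6,-44.6,-44.6,-44.6,-44.6,-44.6,-44.6],"claw":[-1,-1,-1,-1,-1,-1,-1,-1]}'
python3 - <<'E'
from h import *
from cell import readout
s=readout.state();p=s["eef_pos"];y=s["tcp_rot"][2];d=np.array([488.7,195.])-p[:2];x=np.array([np.cos(y),np.sin(y)])
print(p,np.degrees(y),s["joints"],d@x,d@np.array([x[1],-x[0]]))
E
```

```text
t: 1.43
eef_pos: [457.0, 84.6, 214.6]
tcp_rot: [3.142, 0.0, 1.242]
ft_force: [1.4, -0.8, 0.5]
opening: 1.001
[457.04265211  84.56443085 214.6160017 ] 71.15197970565679 [ 4.07783027e-02  2.64038027e-01  1.93583722e+00 -1.73451156e-04
  9.41700887e-01  3.69840370e-01] 114.74107556628822 -5.717358407583568
```

```bash
python3 -m jog '{"dp":[[42,-2,10],[84,-4,40],[114,-5.7,62],[114,-5.7,64],[114,-5.7,64],[114,-5.7,64]],"twist":[0,0,0,0,0,0],"claw":[-1,-1,-1,-1,-1,-1]}'
python3 - <<'E'
from h import *
from cell import readout
import cv2
s=readout.state();p=s["eef_pos"];print(p,s["tcp_rot"])
T=eyes.read_camera("top");S=eyes.read_camera("scene")
c=lambda im,x,y,w=100,h=75:cv2.resize(im[y:y+h,x:x+w,::-1],(533,400),interpolation=cv2.INTER_CUBIC)[:, :400]
print(proj("top",p),proj("scene",p))
cv2.imwrite("pics/hov.png",np.hstack([c(T,175,165,),c(S,310,130,)]))
E
```

```text
t: 1.93
eef_pos: [488.4, 191.7, 150.4]
tcp_rot: [-3.141, 0.001, 1.24]
ft_force: [-0.1, -0.5, 0.0]
opening: 1.0
[488.42467336 191.7131362  150.43680356] [-3.14060992e+00  9.43885178e-04  1.24014621e+00]
[209.33167835 205.89238257] [350.36060812 167.00116739]
```

View pics/hov.png

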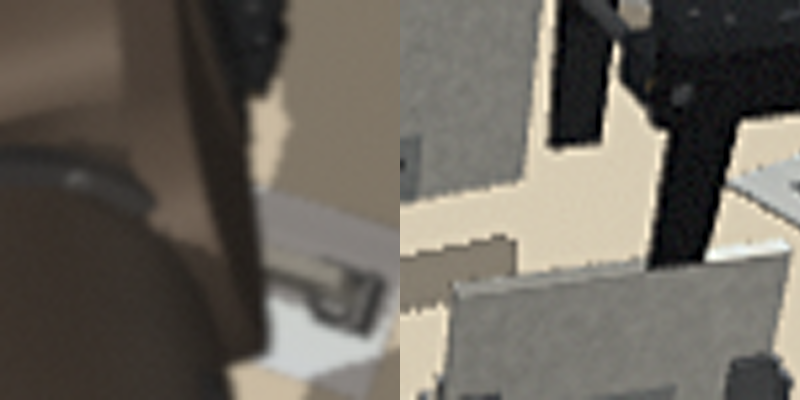

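The fingers straddle the panel's top edge: front tip at scene (363,180), rear tip at (343,157), with the edge between them. I'll descend and grip.

```bash
python3 -m jog '{"dp":[[2,-0.5,20],[3,-0.5,40],[3,-0.5,55],[3,-0.5,62],[3,-0.5,62],[3,-0.5,62],[3,-0.5,62],[3,-0.5,62]],"twist":[0,0,0,0,0,0,0,0],"claw":[-1,-1,-1,-1,-1,0,0.5,1]}' && python3 -m jog '{"dp":[[0,0,0],[0,0,0],[0,0,0],[0,0,0],[0,0,0],[0,0,0],[0,0,0],[0,0,0]],"twist":[0,0,0,0,0,0,0,0],"claw":[1,1,1,1,1,1,1,1]}'
```

```text
t: 2.7
eef_pos: [489.8, 194.9, 89.7]
tcp_rot: [3.14, -0.001, 1.239]
ft_force: [-0.4, 0.3, 0.6]
opening: 0.845
t: 3.37
eef_pos: [489.3, 195.0, 88.6]
tcp_rot: [-3.142, 0.0, 1.239]
ft_force: [-0.1, 0.7, 0.0]
opening: 0.286
```

```bash
python3 -m jog '{"dp":[[0,0,0],[0,0,0],[0,0,0],[0,0,0],[0,0,0],[0,0,0],[0,0,0],[0,0,0]],"twist":[0,0,0,0,0,0,0,0],"claw":[1,1,1,1,1,1,1,1]}'; python3 -c "
from cell import readout
s=readout.state();print(s['ft_force'],s['moment'],s['opening'])"
```

```text
t: 4.03
eef_pos: [489.4, 195.0, 88.6]
tcp_rot: [3.141, 0.0, 1.239]
ft_force: [2.0, -0.4, -2.1]
opening: 0.101
[ 1.98090228 -0.36882732 -2.10629118] [-0.22984452 -0.39719619 -0.14664862] 0.10090177643282212
```

Gripped: the opening is 9.6 mm. Next, lift straight up.

```bash
python3 -m jog '{"dp":[[0,0,-4],[0,0,-15],[0,0,-30],[0,0,-47],[0,0,-65],[0,0,-82],[0,0,-95],[0,0,-100]],"twist":[0,0,0,0,0,0,0,0],"claw":[1,1,1,1,1,1,1,1]}'
python3 - <<'E'
from h import *
from cell import readout
s=readout.state();p=s["eef_pos"];y=s["tcp_rot"][2];x=np.array([np.cos(y),np.sin(y)])
print(s["ft_force"],s["moment"],s["opening"])
d=np.array([475.5,-261.5])-p[:2]; print(d@x,d@np.array([x[1],-x[0]]))
E
```

```text
t: 4.7
eef_pos: [489.5, 195.1, 190.5]
tcp_rot: [3.14, -0.001, 1.239]
ft_force: [0.4, -0.3, -1.4]
opening: 0.102
[ 0.36874032 -0.30922546 -1.3643224 ] [-0.02780133 -0.05477248  0.03538614] 0.10193628327534261
-436.3497631856837 135.3364825640518
```

```bash
python3 -m jog '{"dp":[[-20,6,0],[-50,15,0],[-85,26,0],[-120,37,0],[-155,48,0],[-190,59,0],[-220,68,0],[-240,74.4,0]],"twist":[0,0,0,0,0,0,0,0],"claw":[1,1,1,1,1,1,1,1]}'; python3 -m jog '{"dp":[[-30,9,0],[-65,20,0],[-100,31,0],[-135,42,0],[-165,51,0],[-185,57.5,0],[-196,61,0],[-196,61,0]],"twist":[-5,-11,-17,-24,-31,-38,-43,-46.3],"claw":[1,1,1,1,1,1,1,1]}';  python3 -m jog '{"dp":[[0,0,0],[0,0,0],[0,0,0],[0,0,0]],"twist":[0,0,0,0],"claw":[1,1,1,1]}'
python3 - <<'E'
from h import *
from cell import readout
import cv2
s=readout.state();p=s["eef_pos"];print(s["ft_force"],s["opening"],p,np.degrees(s["tcp_rot"]))
T=eyes.read_camera("top");S=eyes.read_camera("scene")
cv2.imwrite("pics/top1.png",T[:,:,::-1]);cv2.imwrite("pics/scene1.png",S[:,:,::-1])
c=lambda im,x,y,w=100,h=150:cv2.resize(im[y:y+h,x:x+w,::-1],(400,600),interpolation=cv2.INTER_CUBIC)
print(proj("top",p),proj("scene",p))
cv2.imwrite("pics/pl.png",np.hstack([c(T,340,150),c(S,100,200)]))
E
```

```text
t: 5.37
eef_pos: [480.8, -58.6, 188.2]
tcp_rot: [-3.141, 0.0, 1.238]
ft_force: [0.4, -0.5, -1.8]
opening: 0.106
t: 6.03
eef_pos: [474.9, -263.5, 187.9]
tcp_rot: [-3.141, -0.001, 2.05]
ft_force: [-1.3, 0.8, -2.4]
opening: 0.105
t: 6.37
eef_pos: [475.4, -260.8, 188.6]
tcp_rot: [-3.141, -0.0, 2.047]
ft_force: [-0.1, -0.1, -1.9]
opening: 0.1
[-0.05502151 -0.13480782 -1.90580466] 0.10038057928083216 [ 475.39643674 -260.7909042   188.57613871] [-1.79991216e+02 -1.34466810e-02  1.17262790e+02]
[404.65130333 204.2795281 ] [134.72636848 220.1342035 ]
```

View pics/pl.png

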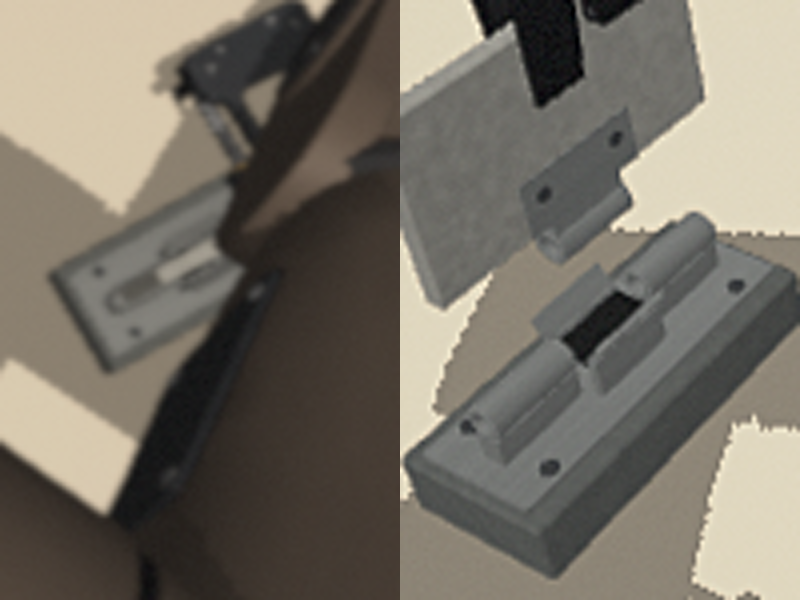

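The scene crop shows the panel knuckle's near hole at about (137.6,261), above and slightly behind the gap. The jamb's far knuckle end hole is at about (158,270) and its near outer end hole at about (120,305). I'll enlarge to pick these holes precisely.

```bash
python3 - <<'E'
import cv2
s=cv2.imread("pics/scene1.png")
c=cv2.resize(s[245:320,105:185],(800,750),interpolation=cv2.INTER_CUBIC)[:600]
c=cv2.convertScaleAbs(c,alpha=1.6,beta=-60)
for i in range(0,800,100): cv2.line(c,(i,0),(i,6),(0,0,255),1)
cv2.imwrite("pics/z.png",cv2.resize(s[245:320,105:185],(640,600),interpolation=cv2.INTER_CUBIC))
E
```

```text
(no output)
```

View pics/z.png

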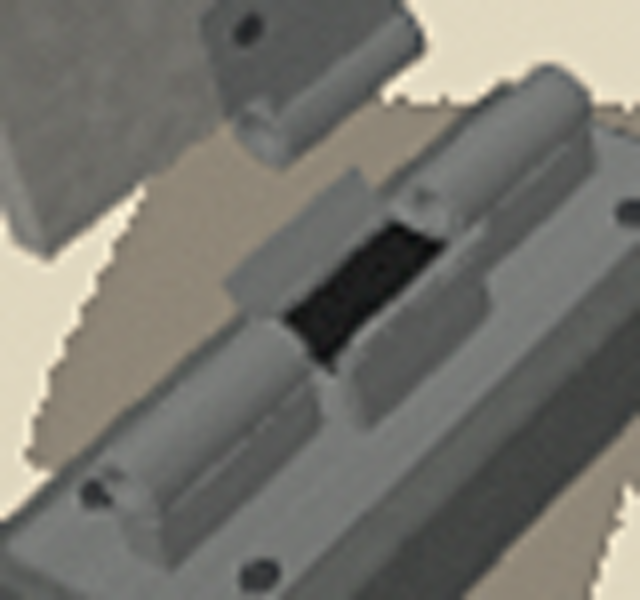

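```bash
python3 - <<'E'
from h import *
import cv2
f=lambda X,Y:(105+(X+.5)/8-.5,245+(Y+.5)/8-.5)
P=onz("scene",f(258,138),116); F=onz("scene",f(424,203),60); N=onz("scene",f(128,484),60)
print("P",P,"F",F,"N",N,np.linalg.norm(F-N)); d=(F-N)/np.linalg.norm(F-N); print(np.degrees(np.arctan2(d[1],d[0])))
y=np.radians(117.26); x=np.array([np.cos(y),np.sin(y)]); ty=np.array([x[1],-x[0]])
po=P[:2]+20*x; jo=(F[:2]-23*x+N[:2]+68*x)/2; joF=F[:2]-23*x
# pad corners free z=57 in zoom
pc=[onz("scene",f(*p),57) for p in((392,222),(440,240),(335,368),(285,318))]; print(np.round(pc,1),np.mean(pc,0))
tcp=np.array([475.4,-260.8])
for n,q in(("panel",po),("jamb",jo),("jambF",joF),("tcp",tcp)): print(n,q,"tool x,y of jamb-q",(jo-q)@x,(jo-q)@ty)
# flared walls top z=68: mid of wall-top edges
w1=[onz("scene",f(*p),68) for p in((352,170),(228,275))]; w2=[onz("scene",f(*p),68) for p in((480,225),(350,375))]
print(np.round(w1,1),np.round(w2,1)); m=np.mean(w1+w2,0)[:2]; print("walls mid",m,(m-po)@x,(m-po)@ty,np.degrees([np.arctan2(*(a[0]-a[1])[1::-1]) for a in(w1,w2)]))
E
```

```text
P [ 487.3037004  -276.28088136  116.        ] F [ 464.78088402 -243.22893566   60.        ] N [ 509.34782143 -321.44695406   60.        ] 90.02372083450412
119.67355611327082
[[ 463.4 -250.7   57. ]
 [ 474.8 -243.7   57. ]
 [ 499.  -275.6   57. ]
 [ 478.9 -280.    57. ]] [ 479.04047336 -262.50117587   57.        ]
panel [ 478.14311899 -258.50213709] tool x,y of jamb-q -2.7747209520269047 -2.9870762206177295
jamb [ 476.75869863 -262.33685754] tool x,y of jamb-q 0.0 0.0
jambF [ 475.31555265 -263.67449157] tool x,y of jamb-q 0.5280698560037509 1.895541438667101
tcp [ 475.4 -260.8] tool x,y of jamb-q -1.9884933352291672 0.5038723432658917
[[ 454.3 -254.7   68. ]
 [ 471.1 -287.7   68. ]] [[ 486.6 -236.9   68. ]
 [ 513.5 -275.1   68. ]]
walls mid [ 481.35704008 -263.59602928] -6.000219627216838 0.5238233531082956 [116.94647679 125.06605404]
```

The scene view suggests a shift of about (-2.5,-2) mm in tool axes. The top view suggests roughly zero laterally. I'll apply part of it, lower to just above the guides, and measure again from close up.

```bash
python3 -m jog '{"dp":[[-1,-0.5,6],[-2,-1,14],[-2.5,-1.5,22],[-2.5,-1.5,28],[-2.5,-1.5,31],[-2.5,-1.5,31],[-2.5,-1.5,31],[-2.5,-1.5,31]],"twist":[-0.7,-0.7,-0.7,-0.7,-0.7,-0.7,-0.7,-0.7],"claw":[1,1,1,1,1,1,1,1]}'
python3 - <<'E'
from h import *
from cell import readout
import cv2
s=readout.state();p=s["eef_pos"];print(s["ft_force"],s["opening"],p,np.degrees(s["tcp_rot"]))
T=eyes.read_camera("top");S=eyes.read_camera("scene")
cv2.imwrite("pics/top2.png",T[:,:,::-1]);cv2.imwrite("pics/scene2.png",S[:,:,::-1])
c=lambda im,x,y,w,h:cv2.resize(im[y:y+h,x:x+w,::-1],(w*8,h*8),interpolation=cv2.INTER_CUBIC)
cv2.imwrite("pics/pl2.png",np.hstack([c(T,350,200,36,72),c(S,112,240,62,72)]))
E
```

```text
t: 7.13
eef_pos: [475.3, -264.4, 157.8]
tcp_rot: [3.141, 0.0, 2.059]
ft_force: [-0.2, 0.1, -1.0]
opening: 0.105
[-0.23590506  0.09152271 -1.01888054] 0.10469617776617691 [ 475.34267974 -264.36267592  157.82356994] [1.79991256e+02 2.31077811e-02 1.17999216e+02]
```

View pics/pl2.png

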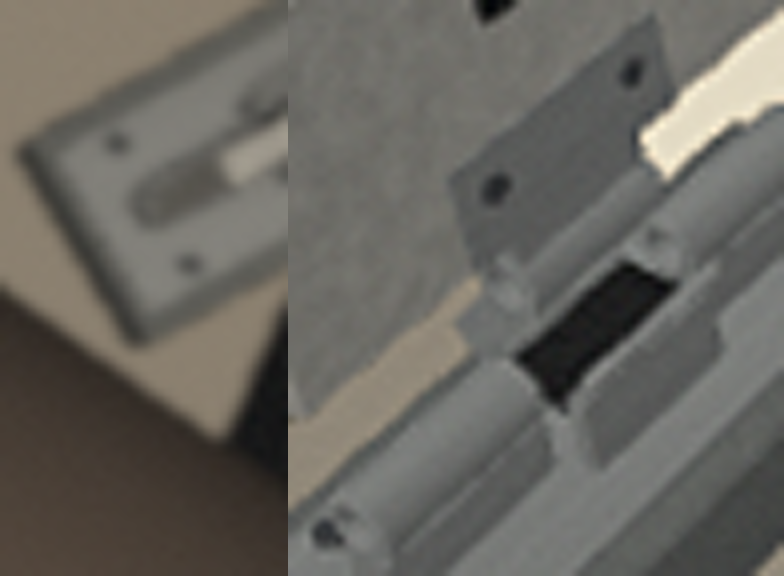

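```bash
python3 - <<'E'
from h import *
y=np.radians(118.0); x=np.array([np.cos(y),np.sin(y)]); ty=np.array([x[1],-x[0]])
tcp=np.array([475.34,-264.36]); loc=lambda q:np.round([(q[:2]-tcp)@x,(q[:2]-tcp)@ty],1)
f=lambda X,Y:(112+(X-288+.5)/8-.5,240+(Y+.5)/8-.5)
g=lambda X,Y:(350+(X+.5)/8-.5,200+(Y+.5)/8-.5)
print("scene: panel near end",loc(onz("scene",f(508,286),85.2)),"jamb F(23)",loc(onz("scene",f(655,241),60)),"N(-68)",loc(onz("scene",f(355,530),60)))
# board screws: panel bottom left corner
print("top: strip end (expect 75,0)",loc(onz("top",g(226,166),190)))
print("tube end (expect 68,0)",loc(onz("top",g(140,203),60)))
print("strip pts",[loc(onz("top",g(*p),190)) for p in((250,152),(280,136))])
print("tube pts",[loc(onz("top",g(*p),60)) for p in((150,201),(180,186),(205,173))])
print("bottom corners (85,-+40)",[loc(onz("top",g(*p),0)) for p in((20,150),(140,343))])
h=lambda X,Y:(340+(X+.5)/4-.5,178+(Y+.5)/4-.5)
print("top corners right (-85,)",[loc(onz("top",h(*p),34)) for p in((262,38),(327,132))])
print("screws z=37: ",[loc(onz("top",g(*p),36)) for p in((118,143),(191,263))],[loc(onz("top",h(*p),36)) for p in((252,73),(290,132))])
E
```

```text
scene: panel near end [-17.9   3.2] jamb F(23) [24. -0.] N(-68) [-68.    3.5]
top: strip end (expect 75,0) [75.9  0.2]
tube end (expect 68,0) [70.3  2.5]
strip pts [array([67.9,  0.3]), array([58.1,  0. ])]
tube pts [array([67.2,  1.4]), array([56.2,  0.9]), array([46.9,  0.6])]
bottom corners (85,-+40) [array([81.9, 38.1]), array([ 80.4, -38.8])]
top corners right (-85,) [array([-78.8,  40. ]), array([-82.2, -35.5])]
screws z=37:  [array([60.3, 23.1]), array([ 60.1, -22.9])] [array([-59.4,  22.9]), array([-60. , -23.4])]
```

Using the top view, the four leaf screws put the jamb centre within 0.3 mm of the tool, with yaw exact at 118.0°. The panel sits about 1 mm along +x. I'll shift -1 mm and descend in steps, watching the force.

```bash
cat > st.py <<'E'
from cell import readout
import numpy as np
s=readout.state();print(s["eef_pos"].round(2),s["ft_force"].round(2),s["moment"].round(2),s["opening"].round(3),s["tcp_rot"].round(4))
E
python3 -m jog '{"dp":[[-1,0,0],[-1,0,3],[-1,0,6],[-1,0,9],[-1,0,12],[-1,0,12],[-1,0,12],[-1,0,12]],"twist":[0,0,0,0,0,0,0,0],"claw":[1,1,1,1,1,1,1,1]}';python3 st.py
python3 -m jog '{"dp":[[0,0,1],[0,0,2],[0,0,3],[0,0,4],[0,0,4],[0,0,4]],"twist":[0,0,0,0,0,0],"claw":[1,1,1,1,1,1]}';python3 st.py
```

```text
t: 7.9
eef_pos: [475.7, -265.2, 145.6]
tcp_rot: [-3.142, 0.0, 2.06]
ft_force: [1.1, 0.0, -1.3]
opening: 0.106
t: 8.4
eef_pos: [475.7, -265.1, 141.6]
tcp_rot: [-3.142, 0.0, 2.06]
ft_force: [0.2, 0.3, -1.6]
opening: 0.105Traceback (most recent call last):
  File "st.py", line 3, in <module>
    s=readout.state();print(s["eef_pos"].round(2),s["ft_force"].round(2),s["moment"].round(2),s["opening"].round(3),s["tcp_rot"].round(4))
                                                                                              ^^^^^^^^^^^^^^^^^^
AttributeError: 'float' object has no attribute 'round'
Traceback (most recent call last):
  File "st.py", line 3, in <module>
    s=readout.state();print(s["eef_pos"].round(2),s["ft_force"].round(2),s["moment"].round(2),s["opening"].round(3),s["tcp_rot"].round(4))
                                                                                              ^^^^^^^^^^^^^^^^^^
AttributeError: 'float' object has no attribute 'round'
```

```bash
sed -i 's/s\["opening"\].round(3)/round(s["opening"],3)/' st.py
for i in 1; do :; done
python3 -m jog '{"dp":[[0,0,0.5],[0,0,1],[0,0,1.5],[0,0,2],[0,0,2],[0,0,2]],"twist":[0,0,0,0,0,0],"claw":[1,1,1,1,1,1]}';python3 st.py
python3 -m jog '{"dp":[[0,0,0.5],[0,0,1],[0,0,1.5],[0,0,2],[0,0,2],[0,0,2]],"twist":[0,0,0,0,0,0],"claw":[1,1,1,1,1,1]}';python3 st.py
```

```text
t: 8.9
eef_pos: [475.7, -265.1, 139.6]
tcp_rot: [-3.142, 0.0, 2.06]
ft_force: [-0.4, 0.6, -1.6]
opening: 0.103
[ 475.66 -265.14  139.61] [-0.42  0.61 -1.56] [ 0.01 -0.13 -0.03] 0.103 [-3.1415  0.      2.0595]
t: 9.4
eef_pos: [475.7, -265.1, 137.8]
tcp_rot: [3.142, 0.0, 2.06]
ft_force: [-0.3, 0.0, 1.3]
opening: 0.103
[ 475.72 -265.14  137.82] [-0.34  0.03  1.29] [0.07 0.06 0.01] 0.103 [3.1415e+00 3.0000e-04 2.0596e+00]
```

Contact came at hole height ≈65 mm, against 66 expected at the pad. That is well below the guide tops, so the knuckle is in the gap. I'll press on gently.

```bash

python3 -m jog '{"dp":[[0,0,0.5],[0,0,1],[0,0,1.5],[0,0,2],[0,0,2],[0,0,2]],"twist":[0,0,0,0,0,0],"claw":[1,1,1,1,1,1]}';python3 st.py
python3 -m jog '{"dp":[[0,0,0.5],[0,0,1],[0,0,1.5],[0,0,2],[0,0,2],[0,0,2]],"twist":[0,0,0,0,0,0],"claw":[1,1,1,1,1,1]}';python3 st.py
```

```text
t: 9.9
eef_pos: [475.7, -265.2, 135.7]
tcp_rot: [3.142, 0.0, 2.06]
ft_force: [-0.8, 1.1, 3.9]
opening: 0.107
[ 475.74 -265.18  135.71] [-0.84  1.1   3.85] [ 0.11  0.07 -0.  ] 0.107 [3.1415e+00 2.0000e-04 2.0595e+00]
t: 10.4
eef_pos: [475.8, -265.2, 133.7]
tcp_rot: [3.141, 0.0, 2.059]
ft_force: [-1.5, 0.2, 5.6]
opening: 0.104
[ 475.75 -265.2   133.7 ] [-1.47  0.2   5.61] [0.17 0.1  0.09] 0.104 [3.1415e+00 3.0000e-04 2.0595e+00]
```

```bash

python3 -m jog '{"dp":[[0,0,0.3],[0,0,0.6],[0,0,0.6],[0,0,0.6]],"twist":[0,0,0,0],"claw":[1,1,1,1]}';python3 st.py
python3 -m jog '{"dp":[[0,0,0.2],[0,0,0.4],[0,0,0.4],[0,0,0.4]],"twist":[0,0,0,0],"claw":[1,1,1,1]}';python3 st.py
```

```text
t: 10.73
eef_pos: [475.7, -265.2, 133.2]
tcp_rot: [3.141, 0.0, 2.059]
ft_force: [-1.1, 0.5, 5.4]
opening: 0.109
[ 475.74 -265.18  133.16] [-1.05  0.52  5.36] [ 0.16  0.16 -0.07] 0.109 [3.1415e+00 3.0000e-04 2.0595e+00]
t: 11.07
eef_pos: [475.7, -265.2, 132.8]
tcp_rot: [3.141, 0.0, 2.06]
ft_force: [-0.7, -0.0, 7.0]
opening: 0.1
[ 475.74 -265.2   132.8 ] [-0.66 -0.05  6.97] [ 0.15  0.2  -0.03] 0.1 [3.1415e+00 3.0000e-04 2.0595e+00]
```

```bash

python3 -m jog '{"dp":[[0,0,0.2],[0,0,0.4],[0,0,0.4],[0,0,0.4]],"twist":[0,0,0,0],"claw":[1,1,1,1]}';python3 st.py
python3 -m jog '{"dp":[[0,0,0.2],[0,0,0.4],[0,0,0.4],[0,0,0.4]],"twist":[0,0,0,0],"claw":[1,1,1,1]}';python3 st.py
```

```text
t: 11.4
eef_pos: [475.7, -265.2, 132.4]
tcp_rot: [3.141, 0.0, 2.059]
ft_force: [-1.7, 0.9, 6.2]
opening: 0.103
[ 475.73 -265.2   132.42] [-1.65  0.86  6.23] [0.23 0.24 0.03] 0.103 [3.1415e+00 3.0000e-04 2.0595e+00]
t: 11.73
eef_pos: [475.8, -265.2, 132.1]
tcp_rot: [3.141, 0.0, 2.06]
ft_force: [-1.6, 0.7, 5.7]
opening: 0.102
[ 475.77 -265.21  132.12] [-1.64  0.71  5.72] [0.27 0.24 0.04] 0.102 [3.1414e+00 4.0000e-04 2.0595e+00]
```

The force has levelled off near 6 N while the tool still sinks, so I'll average out the noise and look for slip in the grip.

```bash
cat > av.py <<'E'
from cell import readout,eyes
import numpy as np
F=[];M=[];P=[]
for i in range(8):
    S=eyes.read_camera("scene"); s=readout.state();F.append(s["ft_force"]);M.append(s["moment"]);P.append(s["eef_pos"])
print("F",np.mean(F,0).round(2),"sd",np.std(F,0).round(2),"M",np.mean(M,0).round(3),"P",np.mean(P,0).round(2),s["t"])
E
python3 av.py; python3 - <<'E'
from cell import eyes
import cv2
S=eyes.read_camera("scene");cv2.imwrite("pics/scene3.png",S[:,:,::-1])
cv2.imwrite("pics/pl3.png",cv2.resize(S[220:310,105:195,::-1],(600,600),interpolation=cv2.INTER_CUBIC))
E
```

```text
F [-1.37  0.85  7.27] sd [0.41 0.46 0.28] M [0.255 0.235 0.012] P [ 475.75 -265.21  132.12] 12.1333
```

View pics/pl3.png

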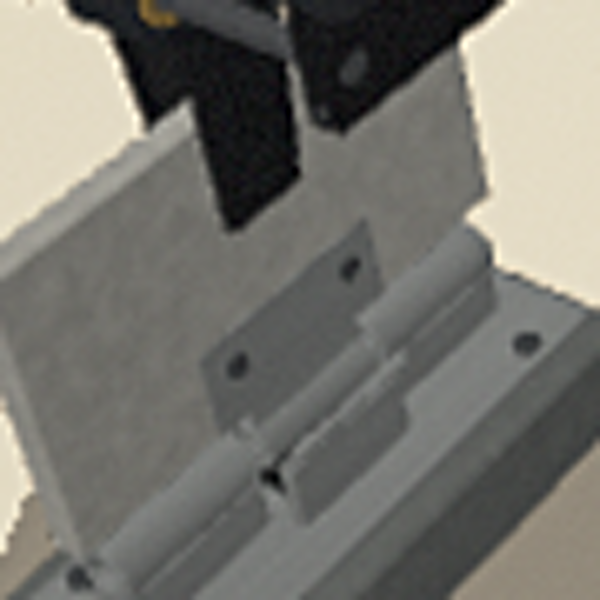

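The panel knuckle is seated between the jamb knuckles (about (310,395) in the crop), the fingers hold the board squarely, and the pad is covered. The mean force is 7.3 N plus the weight, about 9 N, so it is right at the stop. I'll go on in small steps to find the stiffening.

```bash

for k in 1; do python3 -m jog '{"dp":[[0,0,0.3],[0,0,0.5],[0,0,0.5]],"twist":[0,0,0],"claw":[1,1,1]}'>/dev/null;python3 av.py; done
python3 -m jog '{"dp":[[0,0,0.3],[0,0,0.5],[0,0,0.5]],"twist":[0,0,0],"claw":[1,1,1]}'>/dev/null;python3 av.py
```

```text
F [-2.45  1.55 12.73] sd [0.43 0.46 0.48] M [ 0.433  0.518 -0.003] P [ 475.82 -265.24  132.06] 12.8333
F [-3.34  1.99 17.41] sd [0.68 0.56 0.6 ] M [ 0.595  0.77  -0.003] P [ 475.89 -265.29  131.99] 13.4833
```

It is solid: about 10 N/mm of command with no travel. I'll ease off to a moderate hold.

```bash

python3 -m jog '{"dp":[[0,0,-0.3],[0,0,-0.6],[0,0,-0.6],[0,0,-0.6]],"twist":[0,0,0,0],"claw":[1,1,1,1]}'>/dev/null;python3 av.py;python3 st.py
python3 - <<'E'
from cell import eyes
import cv2,numpy as np
S=eyes.read_camera("scene");T=eyes.read_camera("top");cv2.imwrite("pics/sceneF.png",S[:,:,::-1]);cv2.imwrite("pics/topF.png",T[:,:,::-1])
a=cv2.resize(S[:,:,::-1],(560,420));b=cv2.resize(S[255:305,110:180,::-1],(240,171),interpolation=cv2.INTER_CUBIC)
c=np.zeros((420,240,3),np.uint8);c[:171]=b;c[180:360]=cv2.resize(T[:,:,::-1],(240,180),interpolation=cv2.INTER_AREA)
cv2.imwrite("pics/fin.png",np.hstack([a,c]))
E
```

```text
F [-2.15  1.25 10.97] sd [0.34 0.43 0.55] M [ 0.386  0.406 -0.016] P [ 475.84 -265.24  132.06] 14.2167
[ 475.84 -265.23  132.05] [-2.73  1.64 10.33] [ 0.37  0.4  -0.02] 0.107 [3.1413e+00 8.0000e-04 2.0596e+00]
```

View pics/fin.png

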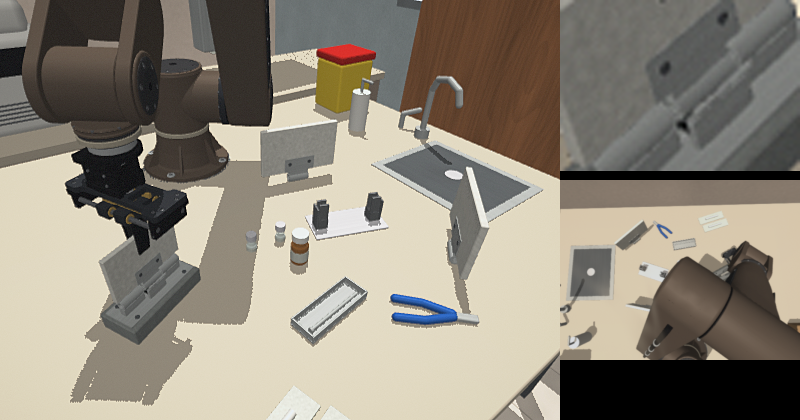

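The panel stands upright in the jamb at (140,275). The bottle, vials and tray are where they were. It is held at about 11 N net, so I'm handing it in.

```bash
python3 -c "
from cell import job_done
print(job_done())"; python3 st.py
```

```text
the job is handed in; nothing more can be done
None
the job is handed in; nothing more can be done
```

I lifted the small white panel out of the rack and lowered its knuckle upright into the gap on the jamb block. I pressed it down to the pad's stop and handed the job in at about 14 s of the 53 s, with the panel still gripped and pressed.

**Seating:**
- The pad touched at a hole height of about 65–66 mm, as expected, and gave at roughly 1 N/mm.
- It went solid at a hole height of about 59.5 mm by my estimate, against a nominal 60 mm.
- The push briefly peaked at about 17 N on the wrist while I confirmed the stop. I then eased it to a steady 11 N, about 13 N with the panel's weight.

**Last checks:**
- The grip opening was steady at about 10 mm and the tool was upright to within 0.001 rad.
- The last picture shows the panel upright in the jamb, and the bottle, vials and tray do not look moved. I didn't check the pin separately.

**Checks that disagreed:**
- Before lowering, the scene camera put the panel about 2 mm off to the side of the jamb. The top camera, using the leaf screws, showed it centred to 0.3 mm. I went with the top camera, and the knuckle entered with little side force (2–3 N at the end).
- The wrist read a panel weight of about 1.5 N, below the stated 1.8 N minimum; I put this down to sensor offset and noise.
- I did not check the hole alignment directly. It is inferred from the stop and the height.

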